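# Rotate the shaker stock in the counter rack

## Task

Restock the two-lane shaker rack so that older stock is used first: slide the older shaker in each lane forward along its own lane until it stands right at the front bar, without lifting it out of the lane, and stand the new shaker of the same kind (same coloured band: blue cocoa, orange spice) behind it in the same lane, close up with less than a finger's width between them. All four must stand upright on the rack floor, released; never tip a shaker over, and leave the coffee jar, the espresso cup and the tamper standing where they are.

Things in the scene. Friction and masses are not known exactly. Their poses are not given: they have to be found in the camera images.
- rack: fixed wooden two-lane rack, 200 deep (x, to the back) x 164 wide (y, to the left) x 48 high (mm); origin: centre of its underside. Lane floors at z 12. Lanes 70 wide, centre lines y = +39 and -39, between 8 mm walls up to z 48; open on top. Each lane runs from the 8 mm round steel front bar (axis z 34, inner edge x = -90) to the back wall (x = +90)
- left_lane_front (a point): point on the lane floor in the middle of the left lane, under the inner edge of the front bar (where a shaker's front touches); axes as the rack's
- right_lane_front (a point): the same point of the right lane
- old_cocoa: older cocoa shaker: round glass jar 62 mm across, 115 tall, 0.2 kg, blue band, steel lid full width (z 75 to 96) and wooden knob 18 across, z 95 to 115. Lid and knob are fast: lift it by the knob from above. Origin: centre of the underside, z up. It starts alone in one of the two lanes, towards the back.
- old_spice: older spice shaker: round glass jar 59 mm across, 110 tall, 0.2 kg, orange band, steel lid full width (z 70 to 90) and wooden knob 18 across, z 90 to 110. Lid and knob are fast: lift it by the knob from above. Origin: centre of the underside, z up. It starts alone in the other lane, towards the back.
- new_cocoa: new cocoa shaker: round glass jar 62 mm across, 115 tall, 0.2 kg, blue band, steel lid full width (z 75 to 96) and wooden knob 18 across, z 95 to 115. Lid and knob are fast: lift it by the knob from above. Origin: centre of the underside, z up. It starts on the counter to the right of the rack.
- new_spice: new spice shaker: round glass jar 59 mm across, 110 tall, 0.2 kg, orange band, steel lid full width (z 70 to 90) and wooden knob 18 across, z 90 to 110. Lid and knob are fast: lift it by the knob from above. Origin: centre of the underside, z up. It starts on the counter to the right of the rack.
- coffee_jar: bystander: glass jar of ground coffee with a black lid, 78 mm across, 187 mm tall (lid 65 mm across from z = 152 mm); stands loose among the new shakers; origin: centre of the underside
- espresso_cup: bystander: small white espresso cup, 63 mm across, 92 mm with its handle, 51 mm tall; stands loose among the new shakers; origin: middle of the underside
- tamper: bystander: coffee tamper, 58 mm across, 102 mm tall, dark knob handle; stands loose farther back at the right; origin: centre of the underside. (The tall espresso machine stands farther right, beyond y = -0.28 m where x is over 0.47 m.)

How it is judged:
By the outcome, as a careful person would: the job done as asked, in the order asked, and still so for the second after the job is handed in, with the robot touching nothing.
It also fails if it takes over 72 s, if anything falls off the work surface, if the arm or the gripper's body presses on something with over 40 N, if the wrist force passes 120 N, or if a joint passes its speed limit or range.

## Robot

A 6-joint arm with a two-finger parallel gripper is mounted at the origin on a cart in front of the work surface, level with it; the furniture and walls round the work are solid. World frame = base frame: x ahead of the robot, y to its left, z up, the work surface at z = 0. Lengths are in m, angles in rad, forces in N, time in s.
With the tool pointing down it reaches from about 0.275 to 0.75 m from the base axis. Payload 10.2 kg.
Tool frame: the origin (TCP) lies midway between the tips of the shut fingers; the grasp point (between the pads) lies 19 mm behind it; z points along the fingers, y is the line along which they close (so a half turn about z gives the same grasp; the last joint's range is limited). The gripper opens to 88 mm and grips with 3 to 60 N. Pads are 18 mm wide; open, the fingers measure 123 mm over their backs; the gripper's body (75 mm by 187 mm) begins 45 mm behind the grasp point.
Start: joints at [-0.223, 0.313, 1.498, -0, 1.331, -0.223], TCP at [0.525, -0, 0.239] pointing down, gripper open.
Joint ranges: [-2.94, 2.94], [-0.97, 2.17], [0.19, 2.56], [-1.23, 4.37], [0.02, 3.11], [-2.88, 2.88]. Speed limits (rad/s): [2.39, 2.39, 3.01, 3.14, 3.14, 3.14].

## Interface

Orientations are given as a rotation vector (axis times angle).
In Python, from workcell import manip gives the robot as it stands.
- The arm moves only by the shell command python3 nudge.py [FORCE], which reads ROWS from standard input. ROWS is a JSON list of rows, 1 to 8 of them, each of 7 numbers: the finger opening in m, then dx, dy, dz in units of 20 mm, then a rotation vector rx, ry, rz in rad; each row is the pose to reach, as a shift and turn from the pose commanded when the command began, along the tool's axes at that moment; what a row does not reach only later rows make up. A row lasts 1/8 s, in which the tool goes at most 0.0625 m and 0.188 rad, less where a joint would pass 70% of its speed; a pose out of reach is approached as far as the arm can. The fingers move at their own pace and stop on an object; FORCE is the grip in N (left out, the last holds). Time passes only in rows, so rows that do not move let the fingers close. It prints the time, the measured TCP pose, the force, the opening and the grip force at its end. Input that does not fit is refused with a message, and nothing moves.
- manip.get_state(): the state, without advancing time (a new reading comes with each control period).
- manip.read_camera(name): name is "scene" or "side" or "wrist"; returns a dict with "pixels" (420x560x3 uint8, red, green, blue), "camera_matrix" (3x3 intrinsics, pixels), "rvec" (rotation vector, rad) and "tvec" (3), from world to camera coordinates, as OpenCV has them; the wrist camera has in their place "hand_eye" (4x4, takes a point from camera to tool coordinates, whose origin is the TCP and whose axes are the flange's). Camera axes: x right, y down, z forward; pixel columns grow to the right and rows downward; lengths in m; the calibration is good to about 2 mm. A picture is of the moment at which its call begins: read the wrist's pose just before it. There is no depth.
- manip.finish_job(): hands the job in; it is judged then, once.
The state is a dict: "time": time; "q": joint angles; "joint_vel": joint speeds; "joint_efforts": joint torques, N m; "tcp_pos": TCP position; "tcp_rot": TCP orientation; "contact_force": force on the tool from outside, world axes, zero at the start; "torque": the same for the moment, N m; "grip_width": finger opening in m; "grip_force": force on a finger pad.
Only numpy, scipy, OpenCV 4.12 (cv2) and the standard library are available. Lean on these libraries where they do the work, as an engineer would, in place of code of your own. Each camera call takes 0.05 s, during which the arm holds its last target. There are 200 camera calls.

## Working session

There is one attempt and no reset: what is moved stays moved. The work goes in short steps, Python scripts to look and compute and a shell command to move; the robot and the scene stay as the last step left them, time stands still between calls to the robot, and variables do not carry over. Pictures are saved under pics/ and viewed, at most 10 in all, crops included, and the job is handed in when it is done.

```bash
ls; mkdir -p pics; cat > h.py <<'E'
import numpy as np,cv2
from workcell import manip
from scipy.spatial.transform import Rotation as R
def cam(n):
    s=manip.get_state(); c=manip.read_camera(n); K=np.array(c["camera_matrix"])
    if "rvec" in c and c["rvec"] is not None:
        Rm=cv2.Rodrigues(np.array(c["rvec"],float))[0]; t=np.array(c["tvec"],float).ravel()
        Rw=Rm.T; o=-Rm.T@t
    else:
        H=np.array(c["hand_eye"]); T=R.from_rotvec(s["tcp_rot"]).as_matrix()
        Rw=T@H[:3,:3]; o=T@H[:3,3]+np.array(s["tcp_pos"])
    return np.array(c["pixels"]),K,Rw,o
def ray(C,u,v):
    d=C[2]@np.linalg.inv(C[1])@np.array([u,v,1.]); return C[3],d/np.linalg.norm(d)
def onz(C,u,v,z):
    o,d=ray(C,u,v); return o+d*(z-o[2])/d[2]
def proj(C,p):
    q=C[1]@(C[2].T@(np.array(p)-C[3])); return q[:2]/q[2]
def tri(A,a,B,b):
    o1,d1=ray(A,*a);o2,d2=ray(B,*b)
    s=np.linalg.lstsq(np.c_[d1,-d2],o2-o1,rcond=None)[0]
    p,q=o1+s[0]*d1,o2+s[1]*d2
    return (p+q)/2,np.linalg.norm(p-q)
def save(C,n): cv2.imwrite("pics/"+n,C[0][:,:,::-1])
E
python3 - <<'E'
from h import *
for n in("scene","side","wrist"):
    C=cam(n);save(C,n+"0.png");print(n,C[3].round(3),C[2][:,2].round(2),C[1][0,0])
s=manip.get_state();print(s["tcp_rot"],s["time"])
E
```

```text
nudge.py
pics
workcell.py
scene [ 0.081 -0.543  0.471] [ 0.6   0.62 -0.5 ] 380.33603115546214
side [0.549 0.708 0.548] [ 0.06 -0.82 -0.57] 474.18307032880745
wrist [0.524 0.067 0.385] [-0.   -0.26 -0.97] 310.8013437091864
[-2.22079417e+00 -2.22092448e+00  7.71352711e-04] 0.15
```

View pics/scene0.png

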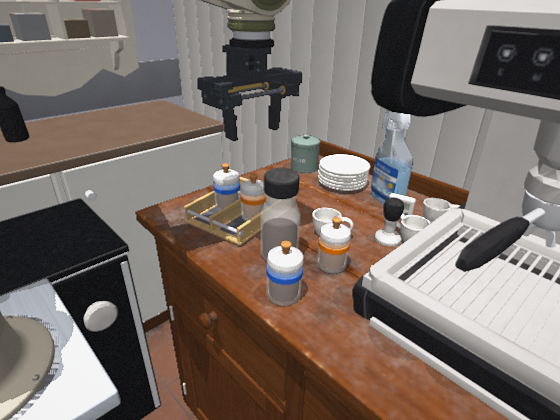

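View pics/side0.png

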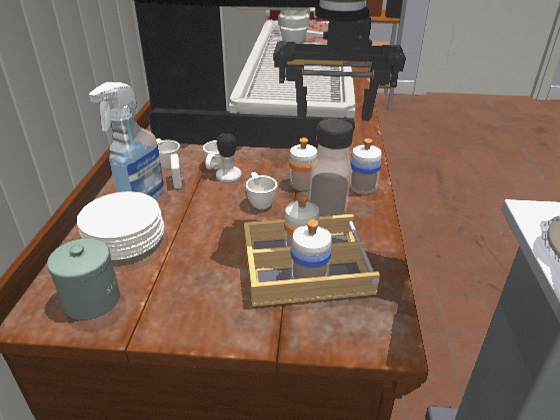

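View pics/wrist0.png

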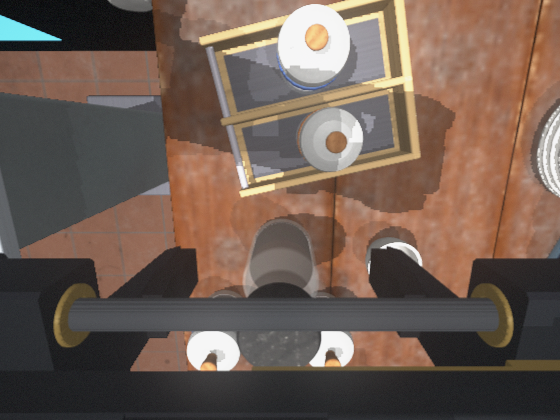

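The pictures show old cocoa (blue) in the left lane, with its knob at wrist pixel (317,37). Old spice is in the right lane at (336,142). New cocoa's knob is at scene (286,246) and new spice's at (335,225), with the coffee jar between them and the rack. Next I'll measure these.

```bash
cat >> h.py <<'E'
def knob(C,u,v,r=14):
    """centroid of the wooden-knob-coloured blob nearest the seed"""
    h=cv2.cvtColor(C[0],cv2.COLOR_RGB2HSV)
    m=cv2.inRange(h,(5,130,90),(20,255,255)); w=np.zeros_like(m); cv2.circle(w,(int(u),int(v)),r,255,-1); m&=w
    n,_,st,ce=cv2.connectedComponentsWithStats(m)
    i=1+np.argmax(st[1:,4]); return ce[i],st[i]
E
python3 - <<'E'
from h import *
W,S,D=cam("wrist"),cam("scene"),cam("side")
P={"oc":(W,(317,37),D,(312,228)),"os":(W,(336,142),D,(302,201)),"nc":(S,(286,246),D,(368,146)),"ns":(S,(335,225),D,(304,144))}
for k,(A,a,B,b) in P.items():
    (x,sx),(y,sy)=knob(A,*a),knob(B,*b,r=9)
    p,e=tri(A,x,B,y);print(k,x.round(1),sx,y.round(1),sy,p.round(4),round(e,4))
for n,(u,v) in dict(FL=(202,40),FR=(243,194),BR=(418,157),mF=(222,122),mB=(412,81)).items(): print(n,onz(W,u,v,.048).round(4))
# wood mask for rack
h=cv2.cvtColor(W[0],cv2.COLOR_RGB2HSV);print([h[v,u] for u,v in((320,102),(410,120),(300,182),(250,122))])
# side/scene corner triangulation of the rack's height
print("sidecorners",proj(D,onz(W,418,157,.048)),proj(D,onz(W,243,194,.048)),proj(D,onz(W,202,40,.048)))
# cup, jar, tamper
print("jar lid",tri(S,(282,182),D,(334,135)), "cup",onz(S,326,216,.051),onz(D,262,186,.051),"tamper",onz(D,228,140,.095),onz(S,394,206,.095))
c=np.hstack([cv2.resize(W[0][0:210,190:430],None,fx=1.6,fy=1.6,interpolation=2),cv2.resize(D[0][205:310,235:390],None,fx=2.6,fy=3.2)[:336]])
cv2.imwrite("pics/c1.png",c[:,:,::-1]);print(c.shape)
E
```

```text
Traceback (most recent call last):
  File "h.py", line 30, in knob
    i=1+np.argmax(st[1:,4]); return ce[i],st[i]
        ~~~~~~~~~^^^^^^^^^^
ValueError: attempt to get argmax of an empty sequence
```

```bash
sed -i 's/(5,130,90),(20,255,255)/(3,110,50),(22,255,255)/' h.py
cat > m1.py <<'E'
from h import *
W,S,D=cam("wrist"),cam("scene"),cam("side")
P={"oc":(W,(317,37),D,(312,228)),"os":(W,(336,142),D,(302,201)),"nc":(S,(286,246),D,(368,146)),"ns":(S,(335,225),D,(304,144))}
for k,(A,a,B,b) in P.items():
  try:
    (x,sx),(y,sy)=knob(A,*a),knob(B,*b,r=9)
    p,e=tri(A,x,B,y);print(k,x.round(1),sx,y.round(1),sy,p.round(4),round(e,4))
  except ValueError: print(k,"none",[cv2.cvtColor(A[0],cv2.COLOR_RGB2HSV)[a[1],a[0]],cv2.cvtColor(B[0],cv2.COLOR_RGB2HSV)[b[1],b[0]]])
for n,(u,v) in dict(FL=(202,40),FR=(243,194),BR=(418,157),mF=(222,122),mB=(412,81)).items(): print(n,onz(W,u,v,.048).round(4))
h=cv2.cvtColor(W[0],cv2.COLOR_RGB2HSV);print([h[v,u] for u,v in((320,102),(410,120),(300,182),(250,122))])
print("sidecorners",proj(D,onz(W,418,157,.048)),proj(D,onz(W,243,194,.048)),proj(D,onz(W,202,40,.048)))
print("jar lid",tri(S,(282,182),D,(334,135)), "cup",onz(S,326,216,.051),onz(D,262,186,.051),"tamper",onz(D,228,140,.095),onz(S,394,206,.095))
c=np.hstack([cv2.resize(W[0][0:210,190:430],None,fx=1.6,fy=1.6,interpolation=2),cv2.resize(D[0][205:310,235:390],None,fx=2.6,fy=3.2)[:336]])
cv2.imwrite("pics/c1.png",c[:,:,::-1]);print(c.shape)
E
python3 m1.py
```

```text
oc [316.1  36.7] [305  25  22  25 285] [312.4 225.8] [307 220  13  14 121] [0.5489 0.1348 0.1195] 0.0016
os [335.5 141.8] [326 132  20  21 323] [301.1 199.1] [294 193  14  14 116] [0.5689 0.0559 0.114 ] 0.0
nc [285.7 246.1] [281 241  11  13 103] [368.3 142.2] [360 137  18  12 118] [ 0.4434 -0.1774  0.108 ] 0.0016
ns [336.2 222. ] [332 217   9  12  74] [303.2 141.7] [299 137  10  12  72] [ 0.5756 -0.1772  0.1017] 0.0008
FL [0.4452 0.1503 0.048 ]
FR [ 0.4799 -0.003   0.048 ]
BR [0.6687 0.0372 0.048 ]
mF [0.4607 0.0734 0.048 ]
mB [0.6542 0.1128 0.048 ]
[array([ 16,  83, 142], dtype=uint8), array([ 18, 102, 211], dtype=uint8), array([ 18, 102, 205], dtype=uint8), array([ 17,  97, 160], dtype=uint8)]
sidecorners [244.35824749 221.36244484] [350.42911866 214.00001162] [376.36582705 272.20934789]
jar lid (array([ 0.51895352, -0.08479831,  0.16652693]), np.float64(0.004518205692235452)) cup [ 0.64529537 -0.09617213  0.051     ] [ 0.65084812 -0.07839569  0.051     ] tamper [ 0.73461513 -0.18322234  0.095     ] [ 0.72238501 -0.20920698  0.095     ]
(336, 787, 3)
```

View pics/c1.png

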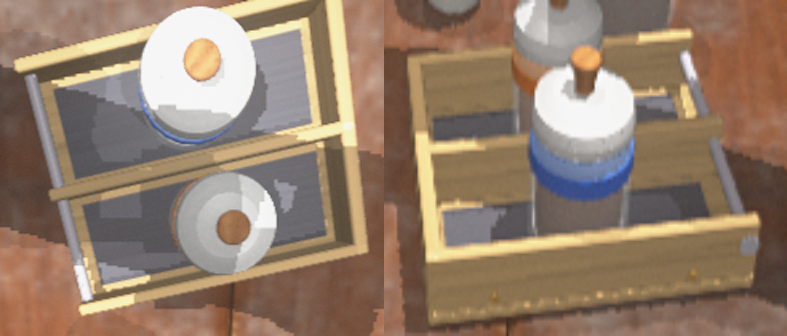

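The crop shows the rack's outer corners (wrist view) at FL (199.5,40.5), FR (241,195) and BR (419.5,156), plus the middle wall. I'll use these to work out the rack pose.

```bash
python3 - <<'E'
from h import *
W,D=cam("wrist"),cam("side")
P=dict(FL=((199.5,40.5),(378.5,273)),FR=((241,195),(352.7,217)),BR=((419.5,156),(246,223)))
Q={}
for k,(a,b) in P.items():
    p,e=tri(W,a,D,b);Q[k]=onz(W,*a,.048);print(k,p.round(4),round(e,4),Q[k].round(4))
def yw(a,b): d=(b-a);return np.degrees(np.arctan2(d[1],d[0])).round(2),np.linalg.norm(d).round(4)
cp=lambda x,y:(x/1.6+190,y/1.6)
print("side edge",yw(Q["FR"],Q["BR"]),"front",yw(Q["FR"],Q["FL"]))
for a,b in [((15,65),(138,30)),((52,194),(343,128)),((82,312),(367,250)),((235,8),(330,-14))]: print("line",yw(onz(W,*cp(*a),.048),onz(W,*cp(*b),.048)))
print("bar",yw(onz(W,*cp(88,300),.034),onz(W,*cp(33,78),.034)),"back out",yw(onz(W,*cp(367,250),.048),onz(W,*cp(343,0),.048)))
c=(Q["FL"]+Q["BR"])/2;a=np.radians(12);u=np.array([np.cos(a),np.sin(a)]);v=np.array([-u[1],u[0]])
print("centre",c)
for n,p,k in(("oc",(316.1,36.7),.1225),("os",(335.5,141.8),.1175)):
    q=onz(W,*p,k);print(n,q.round(4),"rack",((q-c)[:2]@u).round(4),((q-c)[:2]@v).round(4))
E
```

```text
FL [0.4421 0.1502 0.0465] 0.0007 [0.4428 0.1498 0.048 ]
FR [ 0.4757 -0.006   0.0393] 0.0016 [ 0.4777 -0.0042  0.048 ]
BR [0.668  0.0386 0.047 ] 0.0052 [0.6703 0.0382 0.048 ]
side edge (np.float64(12.41), np.float64(0.1972)) front (np.float64(102.76), np.float64(0.1579))
line (np.float64(14.05), np.float64(0.0775))
line (np.float64(12.08), np.float64(0.1894))
line (np.float64(12.36), np.float64(0.1968))
line (np.float64(11.51), np.float64(0.0565))
bar (np.float64(101.92), np.float64(0.1472)) back out (np.float64(101.91), np.float64(0.1494))
centre [0.55657799 0.0940311  0.048     ]
oc [0.5495 0.134  0.1225] rack 0.0014 0.0406
os [0.5684 0.056  0.1175] rack 0.0037 -0.0396
```

The manual's scale: shifts go in units of 20 mm. Converting my numbers, 0.09 m is 4.5, 0.056 m is 2.8.

```bash
echo '[[0.05, 1.4, 1.1, 0, 0, 0, -0.107], [0.05, 2.8, 2.185, 0, 0, 0, -0.213], [0.05, 2.8, 2.185, 2.5, 0, 0, -0.213], [0.05, 2.8, 2.185, 4.5, 0, 0, -0.213], [0.05, 2.8, 2.185, 4.5, 0, 0, -0.213]]' | python3 nudge.py 15; python3 - <<'E'
from h import *
s=manip.get_state();print(s["tcp_pos"],s["contact_force"])
T=R.from_rotvec(s["tcp_rot"]).as_matrix();print(np.degrees(np.arctan2(T[1,1],T[0,1])))
print((T.T@(np.array([.5687,.056,.105])-s["tcp_pos"])).round(4))
D=cam("side");print("tip px",proj(D,s["tcp_pos"]))
cv2.imwrite("pics/s1.png",cv2.resize(D[0][100:310,180:420],None,fx=2.5,fy=2.5)[:,:,::-1])
E
```

```text
time: 1.18
tcp_pos: [0.5675, 0.0561, 0.1466]
tcp_rot: [-1.97, -2.442, 0.005]
contact_force: [0.6, 0.1, 0.4]
grip_width: 0.0499
grip_force: 0.0
[0.56746465 0.05611814 0.14656266] [0.56034332 0.08920689 0.38312919]
12.208065344819193
[-0.0004  0.0014  0.0416]
tip px [302.59194377 182.44119814]
```

View pics/s1.png

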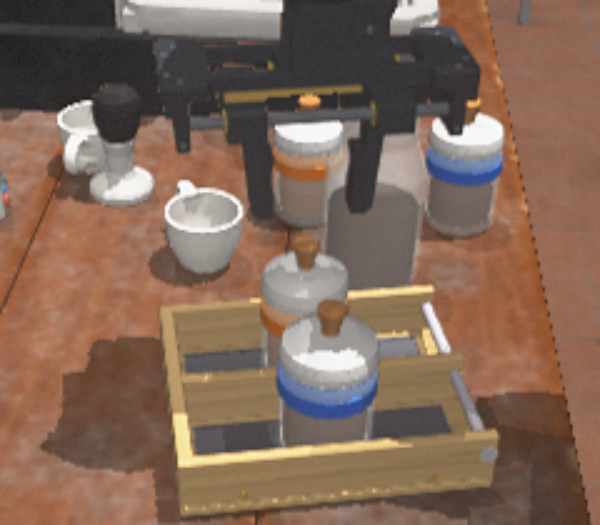

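The fingers (crop x 262–362) straddle the old-spice knob at crop (305,250). I'll descend and close.

```bash
echo '[[0.05, 0, 0.05, 1, 0, 0, 0], [0.05, 0, 0.05, 1.8, 0, 0, 0], [0.05, 0, 0.05, 2.05, 0, 0, 0], [0.0, 0, 0.05, 2.05, 0, 0, 0], [0.0, 0, 0.05, 2.05, 0, 0, 0], [0.0, 0, 0.05, 2.05, 0, 0, 0], [0.0, 0, 0.05, 2.05, 0, 0, 0]]' | python3 nudge.py 12
```

```text
time: 2.1
tcp_pos: [0.5698, 0.0562, 0.108]
tcp_rot: [1.972, 2.445, 0.0]
contact_force: [-1.0, -0.3, 0.5]
grip_width: 0.0162
grip_force: 12.0
```

```bash
echo '[[0.0, 0, -0.4, 0, 0, 0, 0], [0.0, 0, -0.9, 0, 0, 0, 0], [0, 0, -1.4, 0, 0, 0, 0], [0, 0, -1.9, 0, 0, 0, 0], [0, 0, -2.3, 0, 0, 0, 0], [0, 0, -2.6, 0, 0, 0, 0], [0, 0, -2.75, 0, 0, 0, 0], [0, 0, -2.75, 0, 0, 0, 0]]' | python3 nudge.py; echo '[[0, 0, -0.1, 0, 0, 0, 0], [0, 0, -0.2, 0, 0, 0, 0], [0, 0, -0.3, 0, 0, 0, 0], [0, 0, -0.3, 0, 0, 0, 0]]' | python3 nudge.py
```

```text
time: 3.1
tcp_pos: [0.5159, 0.0445, 0.1077]
tcp_rot: [-1.973, -2.445, 0.0]
contact_force: [1.2, 1.2, 3.3]
grip_width: 0.0175
grip_force: 13.5
time: 3.6
tcp_pos: [0.5099, 0.0433, 0.1077]
tcp_rot: [-1.973, -2.445, 0.0]
contact_force: [2.1, 0.7, 3.4]
grip_width: 0.018
grip_force: 13.9
```

```bash
echo '[[0, 0, -0.05, 0, 0, 0, 0], [0, 0, -0.1, 0, 0, 0, 0], [0, 0, -0.1, 0, 0, 0, 0]]' | python3 nudge.py; echo '[[0, 0, -0.05, 0, 0, 0, 0], [0, 0, -0.1, 0, 0, 0, 0], [0, 0, -0.1, 0, 0, 0, 0]]' | python3 nudge.py;python3 - <<'E'
from h import *
D=cam("side");S=cam("scene")
c=np.hstack([cv2.resize(D[0][190:310,235:390],None,fx=2.5,fy=3.5),cv2.resize(S[0][150:255,170:290],None,fx=3.3,fy=4)])[:600]
print(c.shape);cv2.imwrite("pics/s2.png",c[:,:800,::-1])
E
```

```text
time: 3.98
tcp_pos: [0.508, 0.0429, 0.1077]
tcp_rot: [-1.973, -2.445, 0.0]
contact_force: [2.1, 0.2, 2.5]
grip_width: 0.0179
grip_force: 13.9
time: 4.35
tcp_pos: [0.5061, 0.0424, 0.1077]
tcp_rot: [-1.973, -2.445, 0.0]
contact_force: [2.2, 0.2, 2.9]
grip_width: 0.0177
grip_force: 13.8
(420, 784, 3)
```

View pics/s2.png

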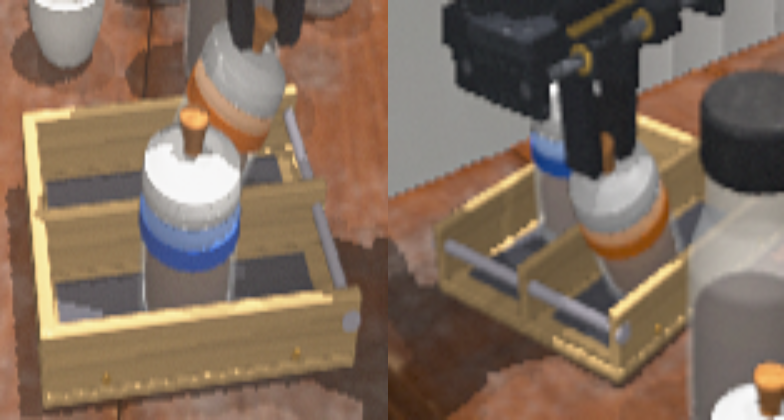

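The old spice is leaning forward: its tapered knob turned in the pads, and the base is sticking on the floor. I'll back up slowly to stand it up again, then take it by the lid's full width with the pads fore and aft.

To row units: 0.022 m is 1.1, 0.018 m is 0.9.

```bash
echo '[[0, 0, 0.3, 0, 0, 0, 0], [0, 0, 0.6, 0, 0, 0, 0], [0, 0, 0.9, 0, 0, 0, 0], [0, 0, 1.1, 0, 0, 0, 0], [0, 0, 1.1, 0, 0, 0, 0]]' | python3 nudge.py; python3 - <<'E'
from h import *
D=cam("side");S=cam("scene")
c=np.hstack([cv2.resize(D[0][190:310,235:390],None,fx=2.5,fy=3.5),cv2.resize(S[0][150:255,170:290],None,fx=3.3,fy=4)])[:600]
cv2.imwrite("pics/s3.png",c[:,:800,::-1])
E
```

```text
time: 5.08
tcp_pos: [0.5279, 0.0469, 0.1081]
tcp_rot: [1.972, 2.445, -0.001]
contact_force: [-0.2, -1.8, 8.0]
grip_width: 0.0165
grip_force: 12.0
```

View pics/s3.png

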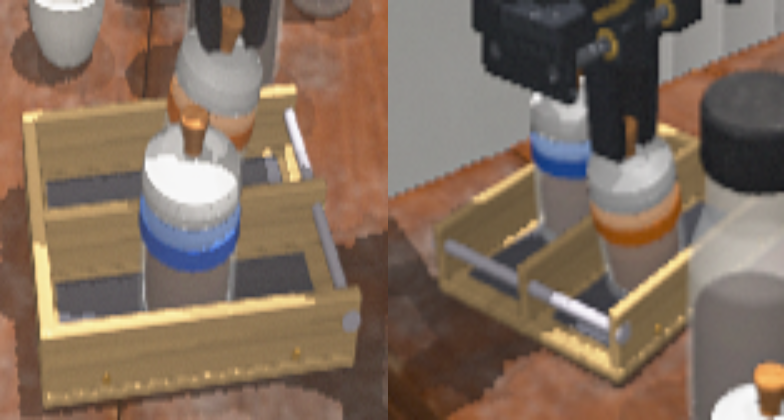

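It is still leaning a few degrees (the band slopes in the side view), so I'll go back a little more.

To row units: 0.006 m is 0.3, 0.003 m is 0.15.

```bash
echo '[[0, 0, 0.15, 0, 0, 0, 0], [0, 0, 0.3, 0, 0, 0, 0], [0, 0, 0.3, 0, 0, 0, 0]]' | python3 nudge.py; echo '[[0, 0, 0.15, 0, 0, 0, 0], [0, 0, 0.3, 0, 0, 0, 0], [0, 0, 0.3, 0, 0, 0, 0]]' | python3 nudge.py; cat > tilt.py <<'E'
from h import *
D=cam("side")
# orange band of old spice in the side view: slope from its lower edge; reference = initial
import sys
h=cv2.cvtColor(D[0],cv2.COLOR_RGB2HSV);m=cv2.inRange(h,(3,110,50),(22,255,255))
k,st=knob(D,*map(float,sys.argv[1:3]),r=12);print("knob",k,st)
E
python3 - <<'E'
from h import *
D=cam("side");S=cam("scene");I=cv2.imread("pics/side0.png");J=cv2.imread("pics/scene0.png")
f=lambda a:cv2.resize(a,None,fx=3,fy=3)
c=np.vstack([np.hstack([f(D[0][160:260,250:380,::-1]),f(I[160:260,250:380])]),np.hstack([f(S[0][155:255,170:300,::-1]),f(J[155:255,170:300])])])
print(c.shape);cv2.imwrite("pics/s4.png",c)
E
```

```text
time: 5.55
tcp_pos: [0.5333, 0.0482, 0.1077]
tcp_rot: [-1.972, -2.445, 0.002]
contact_force: [-0.4, -0.3, 5.6]
grip_width: 0.0163
grip_force: 12.0
time: 5.92
tcp_pos: [0.5391, 0.0497, 0.1072]
tcp_rot: [-1.972, -2.444, 0.001]
contact_force: [-0.9, -0.8, 0.9]
grip_width: 0.0165
grip_force: 12.0
(600, 780, 3)
```

View pics/s4.png

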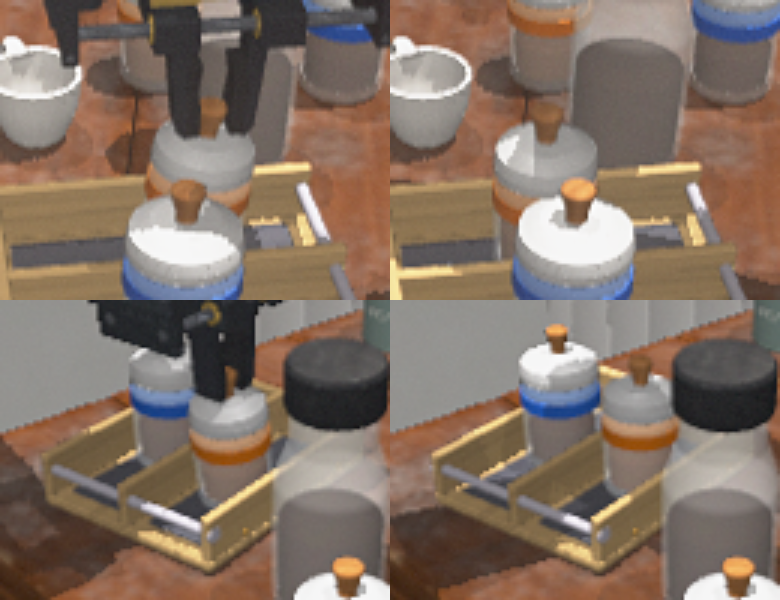

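Comparing now (left) with the start (right), old spice stands upright again about 30 mm further forward. I'll release, rise, open wide and take it round the lid.

To row units: -0.05 m is -2.5, -0.03 m is -1.5.

```bash
echo '[[0.05, 0, 0, 0, 0, 0, 0], [0.05, 0, 0, 0, 0, 0, 0], [0.05, 0, 0, -1.5, 0, 0, 0], [0.088, 0, 0, -2.5, 0, 0, 0], [0.088, 0, 0, -2.5, 0, 0, 0], [0.088, 0, 0, -2.5, 0, 0, 0], [0.088, 0, 0, -1, 0, 0, 0], [0.088, 0, 0, 0, 0, 0, 0]]' | python3 nudge.py; echo '[[0.088, 0, 0, 1, 0, 0, 0], [0.088, 0, 0, 1.9, 0, 0, 0], [0.088, 0, 0, 1.9, 0, 0, 0], [0.05, 0, 0, 1.9, 0, 0, 0], [0.05, 0, 0, 1.9, 0, 0, 0], [0.05, 0, 0, 1.9, 0, 0, 0], [0.05, 0, 0, 1.9, 0, 0, 0]]' | python3 nudge.py 25
```

```text
time: 7.02
tcp_pos: [0.5385, 0.0497, 0.1056]
tcp_rot: [-1.971, -2.443, 0.002]
contact_force: [-0.3, -0.7, 0.4]
grip_width: 0.0877
grip_force: 0.0
time: 7.9
tcp_pos: [0.5399, 0.0496, 0.0703]
tcp_rot: [1.972, 2.444, 0.002]
contact_force: [2.5, -0.1, 4.2]
grip_width: 0.0589
grip_force: 24.2
```

```bash
echo '[[0.05, 0, -0.25, 0, 0, 0, 0], [0.05, 0, -0.55, 0, 0, 0, 0], [0.05, 0, -0.85, 0, 0, 0, 0], [0.05, 0, -1.15, 0, 0, 0, 0], [0.05, 0, -1.4, 0, 0, 0, 0], [0.05, 0, -1.4, 0, 0, 0, 0]]' | python3 nudge.py; echo '[[0.05, 0, -0.1, 0, 0, 0, 0], [0.05, 0, -0.2, 0, 0, 0, 0], [0.05, 0, -0.2, 0, 0, 0, 0]]' | python3 nudge.py; echo '[[0.05, 0, -0.05, 0, 0, 0, 0], [0.05, 0, -0.1, 0, 0, 0, 0], [0.05, 0, -0.1, 0, 0, 0, 0]]' | python3 nudge.py
```

```text
time: 8.65
tcp_pos: [0.512, 0.0436, 0.0703]
tcp_rot: [1.972, 2.444, 0.001]
contact_force: [2.9, 0.3, 6.2]
grip_width: 0.0584
grip_force: 24.3
time: 9.02
tcp_pos: [0.5084, 0.0428, 0.0703]
tcp_rot: [1.972, 2.444, 0.002]
contact_force: [3.7, 0.1, 5.3]
grip_width: 0.0584
grip_force: 24.5
time: 9.4
tcp_pos: [0.5066, 0.0423, 0.0703]
tcp_rot: [1.972, 2.443, 0.002]
contact_force: [4.2, 0.4, 5.8]
grip_width: 0.0593
grip_force: 24.5
```

```bash
for i in 1 2; do echo '[[0.05, 0, -0.05, 0, 0, 0, 0], [0.05, 0, -0.05, 0, 0, 0, 0]]' | python3 nudge.py | egrep 'pos|contact|width'; done; echo '[[0.05, 0, -0.05, 0, 0, 0, 0], [0.05, 0, -0.05, 0, 0, 0, 0]]' | python3 nudge.py| egrep 'pos|contact|width'
```

```text
tcp_pos: [0.5056, 0.0421, 0.0703]
contact_force: [4.9, 1.2, 5.8]
grip_width: 0.0591
tcp_pos: [0.5046, 0.0419, 0.0703]
contact_force: [4.5, 0.9, 6.3]
grip_width: 0.0587
tcp_pos: [0.5037, 0.0417, 0.0703]
contact_force: [3.2, 0.9, 6.0]
grip_width: 0.0589
```

```bash
python3 - <<'E'
from h import *
D=cam("side");S=cam("scene")
f=lambda a:cv2.resize(a,None,fx=3.8,fy=3.8)
c=np.hstack([f(D[0][170:310,280:385,::-1]),f(S[0][150:290,178:282,::-1])])
print(c.shape);cv2.imwrite("pics/s5.png",c)
E
```

```text
(532, 794, 3)
```

View pics/s5.png

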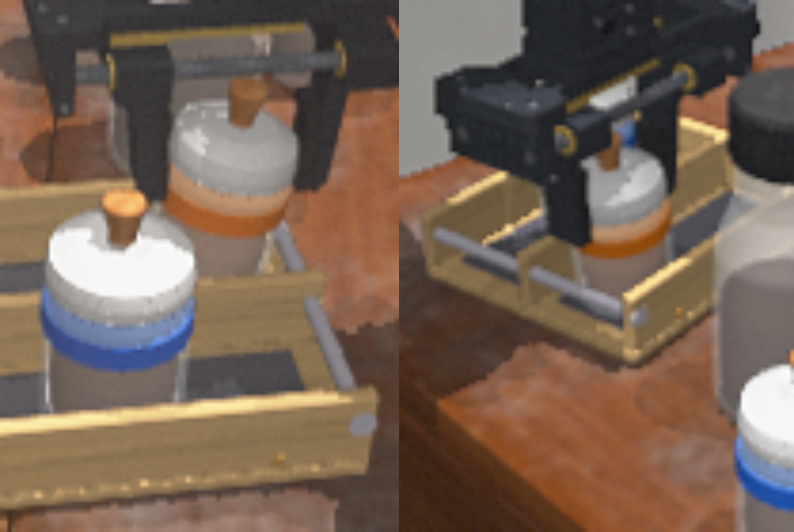

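Old spice is upright in the lid grip with its front close to the bar. I'll step on until the force shows contact.

```bash
for i in 1 ; do echo '[[0.05, 0, -0.05, 0, 0, 0, 0], [0.05, 0, -0.075, 0, 0, 0, 0], [0.05, 0, -0.075, 0, 0, 0, 0]]' | python3 nudge.py | egrep 'pos|contact|width'; done; echo '[[0.05, 0, -0.075, 0, 0, 0, 0], [0.05, 0, -0.075, 0, 0, 0, 0]]' | python3 nudge.py| egrep 'pos|contact|width'
```

```text
tcp_pos: [0.5022, 0.0414, 0.0703]
contact_force: [3.4, 1.0, 5.1]
grip_width: 0.059
tcp_pos: [0.5007, 0.0411, 0.0703]
contact_force: [4.0, -0.0, 4.9]
grip_width: 0.0589
```

```bash
python3 - <<'E'
from h import *
D=cam("side");S=cam("scene");s=manip.get_state();t=np.array(s["tcp_pos"])
T=R.from_rotvec(s["tcp_rot"]).as_matrix();u=T[:2,1];v=T[:2,0]
pr=lambda n,p:print(n,np.round(p,4),"u,v rel tcp",round((p[:2]-t[:2])@u,4),round((p[:2]-t[:2])@v,4))
for q in((375.3,281.3),(371,266),(362,247),(353.7,229)): pr("bar side",onz(D,*q,.034))
for q in((188,211.8),(241.4,233.7),(215,222.5)): pr("bar scene",onz(S,*q,.034))
g=(280+247/3.8,170+100/3.8);g2=(178+(610-399)/3.8,150+150/3.8)
k1,a=knob(D,*g,r=9);k2,b=knob(S,*g2,r=9);print(k1,a,k2,b)
p,e=tri(D,k1,S,k2);pr("knob",p);print(e)
# orange band in both views
for n,C,(u0,v0,u1,v1) in(("side",D,(320,205,360,235)),("scene",S,(222,200,258,222))):
    h=cv2.cvtColor(C[0],cv2.COLOR_RGB2HSV)[v0:v1,u0:u1];m=cv2.inRange(h,(4,170,90),(16,255,255))
    n_,_,st,ce=cv2.connectedComponentsWithStats(m);i=1+np.argmax(st[1:,4]);print(n,st[i]+[u0,v0,0,0,0],ce[i]+[u0,v0])
E
```

```text
bar side [0.4457 0.1558 0.034 ] u,v rel tcp -0.0296 0.1238
bar side [0.4498 0.1205 0.034 ] u,v rel tcp -0.033 0.0883
bar side [0.4617 0.073  0.034 ] u,v rel tcp -0.0314 0.0394
bar side [0.4738 0.0232 0.034 ] u,v rel tcp -0.0301 -0.0118
bar scene [0.4456 0.1427 0.034 ] u,v rel tcp -0.0324 0.111
bar scene [ 0.4803 -0.009   0.034 ] u,v rel tcp -0.0305 -0.0446
bar scene [0.4648 0.0639 0.034 ] u,v rel tcp -0.0303 0.0299
[347.26495726 195.4017094 ] [342 190  13  13 117] [232.32352941 190.58823529] [230 185   5  10  34]
knob [0.493  0.0347 0.1129] u,v rel tcp -0.0088 -0.0046
0.001897359330609691
side [325 220  32  12 146] [339.33561644 227.03424658]
scene [225 206  24  12  87] [237.64367816 213.96551724]
```

```bash
python3 - <<'E'
from h import *
D=cam("side")
print("now",onz(D,347.3,195.4,.114),"start",onz(D,301.1,199.1,.114))
f=lambda a:cv2.resize(a,None,fx=5,fy=5,interpolation=2)
cv2.imwrite("pics/s6.png",f(D[0][180:290,300:390,::-1]))
E
```

```text
now [0.49238371 0.03734525 0.114     ] start [0.56891676 0.05578447 0.114     ]
```

View pics/s6.png

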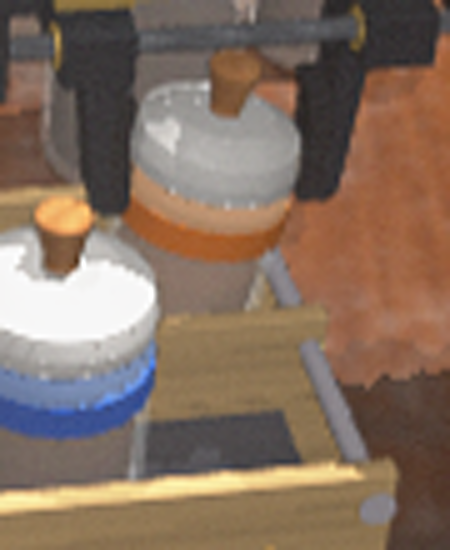

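Old spice is leaning about 10° forward in this view, with its knob 8 mm ahead of the grip. Floor friction is too high to drag it with its full weight on the floor. I'll right it by backing up, then carry most of its weight for the last few mm, keeping it in the lane.

```bash
cat > k.py <<'E'
from h import *
import sys
z=float(sys.argv[1]); D=cam("side");s=manip.get_state();t=np.array(s["tcp_pos"]);T=R.from_rotvec(s["tcp_rot"]).as_matrix()
g=proj(D,[float(sys.argv[2]),float(sys.argv[3]),z]) if len(sys.argv)>2 else proj(D,[t[0],t[1],z])
k,a=knob(D,*g,r=13);p=onz(D,*k,z);d=T.T@(p-t);print("knob",p.round(4),"rel back",d[1].round(4),"left",d[0].round(4),a)
E
python3 k.py .114; echo '[[0.05, 0, 0.15, 0, 0, 0, 0], [0.05, 0, 0.3, 0, 0, 0, 0], [0.05, 0, 0.3, 0, 0, 0, 0]]' | python3 nudge.py|egrep 'pos|cont|wid'; python3 k.py .114; echo '[[0.05, 0, 0.15, 0, 0, 0, 0], [0.05, 0, 0.3, 0, 0, 0, 0], [0.05, 0, 0.3, 0, 0, 0, 0]]' | python3 nudge.py|egrep 'pos|cont|wid'; python3 k.py .114
```

```text
knob [0.492  0.0376 0.114 ] rel back -0.0091 left -0.0016 [342 190  14  13 123]
tcp_pos: [0.5041, 0.0423, 0.0695]
contact_force: [-5.0, -1.8, 9.6]
grip_width: 0.058
knob [0.4964 0.0396 0.114 ] rel back -0.0083 left -0.001 [339 190  15  14 122]
tcp_pos: [0.5098, 0.0436, 0.0694]
contact_force: [-5.2, -0.2, 8.5]
grip_width: 0.0582
knob [0.5045 0.0414 0.114 ] rel back -0.0059 left -0.001 [336 191  10  13  97]
```

```bash
echo '[[0.062, 0, 0, 0, 0, 0, 0], [0.066, 0, 0, 0, 0, 0, 0], [0.07, 0, 0, 0, 0, 0, 0], [0.07, 0, 0, 0, 0, 0, 0], [0.07, 0, 0, 0, 0, 0, 0]]' | python3 nudge.py|egrep 'pos|cont|wid'; python3 k.py .114
```

```text
tcp_pos: [0.512, 0.0437, 0.0697]
contact_force: [-0.0, -0.4, 0.0]
grip_width: 0.0702
knob [0.5166 0.046  0.114 ] rel back 0.005 left 0.0013 [328 192  11  13  98]
```

```bash
echo '[[0.072, 0.05, 0.25, 0, 0, 0, 0], [0.055, 0.05, 0.25, 0, 0, 0, 0], [0.05, 0.05, 0.25, 0, 0, 0, 0], [0.05, 0.05, 0.25, 0, 0, 0, 0], [0.05, 0.05, 0.25, 0, 0, 0, 0]]' | python3 nudge.py 25|egrep 'pos|cont|wid|grip'; python3 k.py .114; echo '[[0.05, 0, 0, -0.075, 0, 0, 0], [0.05, 0, 0, -0.075, 0, 0, 0], [0.05, 0, 0, -0.075, 0, 0, 0]]' | python3 nudge.py|egrep 'pos|cont|wid';python3 k.py .114
```

```text
tcp_pos: [0.5167, 0.0458, 0.0697]
contact_force: [0.1, -0.2, -0.2]
grip_width: 0.0574
grip_force: 25.0
knob [0.5155 0.0452 0.114 ] rel back -0.0013 left -0.0003 [329 192  10  13  97]
tcp_pos: [0.5166, 0.0458, 0.0712]
contact_force: [-0.2, -0.1, -2.2]
grip_width: 0.0577
knob [0.5152 0.0433 0.114 ] rel back -0.0019 left -0.0021 [329 191  10  13  96]
```

To row units: -0.009 m is -0.45, -0.006 m is -0.3.

```bash
echo '[[0.05, 0, -0.15, 0, 0, 0, 0], [0.05, 0, -0.3, 0, 0, 0, 0], [0.05, 0, -0.45, 0, 0, 0, 0], [0.05, 0, -0.45, 0, 0, 0, 0]]' | python3 nudge.py|egrep 'pos|cont|wid'; for i in 1 2; do echo '[[0.05, 0, -0.05, 0, 0, 0, 0], [0.05, 0, -0.05, 0, 0, 0, 0]]' | python3 nudge.py|egrep 'pos|cont'; done
```

```text
tcp_pos: [0.5077, 0.0438, 0.0713]
contact_force: [0.1, 0.3, -1.9]
grip_width: 0.0571
tcp_pos: [0.5069, 0.0436, 0.0712]
contact_force: [-0.3, 0.4, -1.2]
tcp_pos: [0.5059, 0.0434, 0.0712]
contact_force: [0.9, 0.5, -1.5]
```

```bash
for i in 1; do echo '[[0.05, 0, -0.05, 0, 0, 0, 0], [0.05, 0, -0.05, 0, 0, 0, 0]]' | python3 nudge.py|egrep 'pos|cont'; done;  echo '[[0.05, 0, -0.05, 0, 0, 0, 0], [0.05, 0, -0.05, 0, 0, 0, 0]]' | python3 nudge.py|egrep 'pos|cont'; python3 k.py .114
```

```text
tcp_pos: [0.505, 0.0432, 0.0713]
contact_force: [1.2, -0.1, -1.7]
tcp_pos: [0.5046, 0.043, 0.0714]
contact_force: [4.2, 1.3, -3.3]
knob [0.503  0.0402 0.114 ] rel back -0.002 left -0.0025 [336 190  11  14  96]
```

Force jumped to 4 N, so it is touching the bar. I'll set it down and release.

To row units: 0.0015 m is 0.075.

```bash
echo '[[0.05, 0, 0, 0.075, 0, 0, 0], [0.05, 0, 0, 0.075, 0, 0, 0], [0.062, 0, 0, 0.075, 0, 0, 0], [0.075, 0, 0, 0.075, 0, 0, 0], [0.088, 0, 0, 0.075, 0, 0, 0], [0.088, 0, 0, 0.075, 0, 0, 0], [0.088, 0, 0, 0.075, 0, 0, 0]]' | python3 nudge.py|egrep 'time|pos|cont|wid'; python3 k.py .114; echo '[[0.088, 0, 0, -2.5, 0, 0, 0], [0.088, 0, 0, -5, 0, 0, 0], [0.088, 0, 0, -5, 0, 0, 0]]' | python3 nudge.py|egrep 'pos|cont'; python3 - <<'E'
from h import *
W,D=cam("wrist"),cam("side")
k,a=knob(W,*proj(W,[.504,.043,.117]),r=16);k2,b=knob(D,*proj(D,[.503,.042,.114]),r=12);print(a,b,tri(W,k,D,k2),onz(W,*k,.1175))
# old cocoa
k,a=knob(W,*proj(W,[.549,.1345,.12]),r=16);k2,b=knob(D,*proj(D,[.549,.1345,.12]),r=12);print(a,b,tri(W,k,D,k2),onz(W,*k,.1225))
s=manip.get_state();T=R.from_rotvec(s["tcp_rot"]).as_matrix();print("d",T.T@(np.array([.5492,.1343,.074])-s["tcp_pos"]),s["tcp_pos"])
E
```

```text
time: 16.12
tcp_pos: [0.5039, 0.043, 0.0697]
contact_force: [0.6, -0.4, -0.2]
grip_width: 0.088
knob [0.5048 0.044  0.114 ] rel back 0.0011 left 0.0007 [335 192  11  13  98]
tcp_pos: [0.5055, 0.0429, 0.173]
contact_force: [-0.7, -0.4, -0.0]
[271 220  25  25 469] [335 192  11  13  99] (array([0.5052274 , 0.03908436, 0.1110593 ]), np.float64(0.0013064016979429222)) [0.5053746  0.04111399 0.1175    ]
[374  94  27  23 477] [307 219  17  15 152] (array([0.54818761, 0.13462433, 0.12162026]), np.float64(0.0031212207971075675)) [0.54951836 0.13425312 0.1225    ]
d [0.0795746  0.06376222 0.09533602] [0.50372928 0.04304321 0.16934834]
```

The manual's scale: shifts go in units of 20 mm. Converting my numbers, 0.097 m is 4.85, 0.08 m is 4.

```bash
echo '[[0.088, 2, 1.6, 0, 0, 0, 0], [0.088, 4, 3.175, 0, 0, 0, 0], [0.088, 4, 3.175, 1, 0, 0, 0], [0.088, 4, 3.175, 3, 0, 0, 0], [0.088, 4, 3.175, 4.5, 0, 0, 0], [0.088, 4, 3.175, 4.85, 0, 0, 0], [0.088, 4, 3.175, 4.85, 0, 0, 0]]' | python3 nudge.py|egrep 'pos|cont'; echo '[[0.07, 0, 0, 0, 0, 0, 0], [0.05, 0, 0, 0, 0, 0, 0], [0.05, 0, 0, 0, 0, 0, 0], [0.05, 0, 0, 0, 0, 0, 0], [0.05, 0, 0, -0.075, 0, 0, 0], [0.05, 0, 0, -0.075, 0, 0, 0], [0.05, 0, 0, -0.075, 0, 0, 0]]' | python3 nudge.py 25|egrep 'pos|cont|grip'; python3 k.py .119
```

```text
tcp_pos: [0.549, 0.1346, 0.0725]
contact_force: [0.7, -0.5, 0.4]
tcp_pos: [0.5489, 0.1346, 0.074]
contact_force: [-0.4, 0.1, -3.0]
grip_width: 0.0599
grip_force: 25.0
knob [0.5451 0.1332 0.119 ] rel back -0.0041 left -0.0005 [307 220  18  14 135]
```

```bash
echo '[[0.05, 0, -0.4, 0, 0, 0, 0], [0.05, 0, -0.9, 0, 0, 0, 0], [0.05, -0.05, -1.4, 0, 0, 0, 0], [0.05, -0.05, -1.9, 0, 0, 0, 0], [0.05, -0.05, -2.4, 0, 0, 0, 0], [0.05, -0.05, -2.8, 0, 0, 0, 0], [0.05, -0.05, -2.8, 0, 0, 0, 0]]' | python3 nudge.py|egrep 'pos|cont';  for i in 1 2 3; do echo '[[0.05, 0, -0.05, 0, 0, 0, 0], [0.05, 0, -0.05, 0, 0, 0, 0]]' | python3 nudge.py|egrep 'pos|cont'; done; python3 k.py .119
```

```text
tcp_pos: [0.4942, 0.1218, 0.0743]
contact_force: [-0.2, -0.5, -3.6]
tcp_pos: [0.4938, 0.1216, 0.0742]
contact_force: [1.0, 0.3, -1.8]
tcp_pos: [0.4926, 0.1214, 0.0742]
contact_force: [-0.2, 0.2, -2.5]
tcp_pos: [0.4916, 0.1212, 0.0742]
contact_force: [0.1, 0.2, -2.5]
knob [0.487  0.1194 0.119 ] rel back -0.0049 left -0.0007 [346 217  17  14 134]
```

```bash
for i in 1 2 3; do echo '[[0.05, 0, -0.05, 0, 0, 0, 0], [0.05, 0, -0.05, 0, 0, 0, 0]]' | python3 nudge.py|egrep 'pos|cont'; done
```

```text
tcp_pos: [0.4906, 0.121, 0.0742]
contact_force: [0.3, -0.5, -2.5]
tcp_pos: [0.4897, 0.1208, 0.0742]
contact_force: [0.4, 0.3, -1.6]
tcp_pos: [0.4889, 0.1206, 0.0743]
contact_force: [0.9, -0.3, -2.4]
```

To row units: -0.001 m is -0.05.

```bash
echo '[[0.05, 0, -0.05, 0, 0, 0, 0], [0.05, 0, -0.05, 0, 0, 0, 0]]' | python3 nudge.py|egrep 'pos|cont'; echo '[[0.05, 0, -0.05, 0, 0, 0, 0], [0.05, 0, -0.05, 0, 0, 0, 0]]' | python3 nudge.py|egrep 'pos|cont';
```

```text
tcp_pos: [0.4885, 0.1204, 0.0745]
contact_force: [5.1, 1.7, -4.0]
tcp_pos: [0.4882, 0.1202, 0.0746]
contact_force: [8.4, 2.6, -5.8]
```

To row units: -0.1 m is -5, -0.06 m is -3.

```bash
echo '[[0.05, 0, 0.05, 0.075, 0, 0, 0], [0.05, 0, 0.05, 0.085, 0, 0, 0], [0.066, 0, 0.05, 0.075, 0, 0, 0], [0.076, 0, 0.05, 0.075, 0, 0, 0], [0.088, 0, 0.05, 0.075, 0, 0, 0], [0.088, 0, 0.05, 0.075, 0, 0, 0], [0.088, 0, 0.05, -3, 0, 0, 0], [0.088, 0, 0.05, -5, 0, 0, 0]]' | python3 nudge.py|egrep 'time|pos|cont'; echo '[[0.05, 0, 0, -1, 0, 0, 0], [0.05, 0, 0, -1, 0, 0, 0]]' | python3 nudge.py|egrep pos; python3 - <<'E'
from h import *
W,D,S=cam("wrist"),cam("side"),cam("scene")
for z,p in((.119,(.488,.1205)),(.114,(.5047,.043))):
    k,a=knob(W,*proj(W,[*p,z+.003]),r=16);k2,b=knob(D,*proj(D,[*p,z]),r=12);print(a,b,tri(W,k,D,k2),onz(W,*k,z+.003),onz(D,*k2,z))
for z,a,b in((.107,(286,246),(368,142)),(.102,(336,222),(303,142))):
    k,_=knob(S,*a);k2,_=knob(D,*b,r=9);print("new",tri(S,k,D,k2)[0])
s=manip.get_state();T=R.from_rotvec(s["tcp_rot"]).as_matrix();print(s["tcp_pos"])
for g in((.576,-.177,.15),(.443,-.177,.15)):print("d",T.T@(np.array(g)-s["tcp_pos"]))
E
```

```text
time: 22.38
tcp_pos: [0.4879, 0.1204, 0.1764]
contact_force: [0.4, -0.0, -0.5]
tcp_pos: [0.4882, 0.1203, 0.1952]
[272 214  23  23 399] [347 215  18  16 159] (array([0.48617657, 0.11843729, 0.12012916]), np.float64(0.004456278067588837)) [0.48823105 0.11847635 0.122     ] [0.4838843  0.11772319 0.119     ]Traceback (most recent call last):
  File "<stdin>", line 4, in <module>
  File "h.py", line 30, in knob
    i=1+np.argmax(st[1:,4]); return ce[i],st[i]
        ~~~~~~~~~^^^^^^^^^^
    return _wrapfunc(a, 'argmax', axis=axis, out=out, **kwds)
    return bound(*args, **kwds)
ValueError: attempt to get argmax of an empty sequence
```

Old cocoa is at the bar. Now the new spice: rise, travel over it, and check before descending.

To row units: -0.309 m is -15.45, -0.15 m is -7.5.

```bash
echo '[[0.05, -1.5, 0.15, -1.75, 0, 0, 0], [0.05, -4.5, 0.35, -1.75, 0, 0, 0], [0.05, -7.5, 0.55, -1.75, 0, 0, 0], [0.05, -10.5, 0.8, -1.75, 0, 0, 0], [0.05, -13, 1, -1.75, 0, 0, 0], [0.05, -15, 1.15, -1.75, 0, 0, 0], [0.05, -15.45, 1.15, 0, 0, 0, 0], [0.05, -15.45, 1.15, 1.5, 0, 0, 0]]' | python3 nudge.py|egrep 'time|pos|cont'; python3 - <<'E'
from h import *
D,S=cam("side"),cam("scene")
k,a=knob(S,336,222);k2,b=knob(D,303,142,r=9);print("ns",a,b,tri(S,k,D,k2))
k,_=knob(S,286,246);k2,_=knob(D,368,142,r=9);print("nc",tri(S,k,D,k2))
s=manip.get_state();T=R.from_rotvec(s["tcp_rot"]).as_matrix();print(s["tcp_pos"])
print("d",T.T@(np.array((.5756,-.1772,.095))-s["tcp_pos"]))
E
```

```text
time: 23.78
tcp_pos: [0.575, -0.1776, 0.1614]
contact_force: [0.1, -0.2, 0.0]
ns [333 217   8  12  74] [299 137   9  12  73] (array([ 0.57568477, -0.1773214 ,  0.10140598]), np.float64(0.0007275271724896618))
nc (array([ 0.44262274, -0.17979374,  0.11056946]), np.float64(0.001260870370163722))
[ 0.57389491 -0.17620289  0.15985462]
d [-0.00167921  0.00186081  0.06483626]
```

```bash
echo '[[0.05, 0, 0.05, 1.5, 0, 0, 0], [0.05, 0, 0.05, 2.75, 0, 0, 0], [0.05, 0, 0.05, 3.3, 0, 0, 0], [0.05, 0, 0.05, 3.3, 0, 0, 0], [0.0, 0, 0.05, 3.3, 0, 0, 0], [0.0, 0, 0.05, 3.3, 0, 0, 0], [0, 0, 0.05, 3.3, 0, 0, 0], [0, 0, 0.05, 3.3, 0, 0, 0]]' | python3 nudge.py 20|egrep 'time|pos|cont|grip'; echo '[[0, 0, 0, -0.25, 0, 0, 0], [0, 0, 0, -1, 0, 0, 0], [0, 0, 0, -2.5, 0, 0, 0], [0, 0, 0, -4.25, 0, 0, 0], [0, 0, 0, -4.25, 0, 0, 0]]' | python3 nudge.py|egrep 'time|pos|cont|grip'; python3 - <<'E'
from h import *
s=manip.get_state();T=R.from_rotvec(s["tcp_rot"]).as_matrix();print(s["tcp_pos"])
for g in((.615,-.14,.18),(.615,-.05,.18),(.5668,.056,.18)):print("d",(T.T@(np.array(g)-s["tcp_pos"])).round(4))
S=cam("scene");h=cv2.cvtColor(S[0],cv2.COLOR_RGB2HSV);m=cv2.inRange(h[150:260,300:400],(3,170,90),(16,255,255));n,_,st,ce=cv2.connectedComponentsWithStats(m);print([(x[:5]+[300,150,0,0,0]) for x in st[1:] if x[4]>25])
E
```

```text
time: 24.88
tcp_pos: [0.5767, -0.1767, 0.0986]
contact_force: [1.0, 0.2, 1.0]
grip_width: 0.0158
grip_force: 20.0
time: 25.5
tcp_pos: [0.5776, -0.1771, 0.1865]
contact_force: [0.2, 0.0, -2.4]
grip_width: 0.0156
grip_force: 20.0
[ 0.57756624 -0.17705312  0.18645713]
d [0.0283 0.0444 0.0065]
d [0.1163 0.0634 0.0063]
d [0.2301 0.0388 0.0058]
[array([356, 153,  19,   8,  39]), array([323, 202,  46,  12, 213]), array([372, 215,  12,   7,  30])]
```

To row units: 0.2305 m is 11.525, 0.043 m is 2.15.

```bash
echo '[[0, 1, 1.5, 0, 0, 0, 0], [0, 2.5, 2.75, 0, 0, 0, 0], [0, 4.5, 3.15, 0, 0, 0, 0], [0, 6.5, 3, 0, 0, 0, 0], [0, 8.5, 2.5, 0, 0, 0, 0], [0, 10.25, 2.15, 0, 0, 0, 0], [0, 11.525, 1.95, 0, 0, 0, 0], [0, 11.525, 1.95, 0, 0, 0, 0]]' | python3 nudge.py|egrep 'time|pos|cont|grip'; echo '[[0, 0, 0, 0, 0, 0, 0], [0, 0, 0, 0, 0, 0, 0]]' | python3 nudge.py|egrep 'pos|grip_w';python3 - <<'E'
from h import *
D,S=cam("side"),cam("scene");s=manip.get_state();t=np.array(s["tcp_pos"]);T=R.from_rotvec(s["tcp_rot"]).as_matrix()
print(t,(T.T@(np.array([.5673,.0565,.1106])-t)).round(4))
for C,n in((D,"side"),(S,"scene")):
    h=cv2.cvtColor(C[0],cv2.COLOR_RGB2HSV);q=proj(C,t-[0,0,.045]).astype(int);y,x=q[1]-14,q[0]-30
    m=cv2.inRange(h[y:y+28,x:x+60],(3,150,80),(16,255,255));k,_,st,ce=cv2.connectedComponentsWithStats(m);i=1+np.argmax(st[1:,4])
    X,Y,w,hh,A=st[i];ys,xs=np.nonzero(_==i);print(n,q,st[i]+[x,y,0,0,0],"band centre",ce[i]+[x,y],"slope",np.polyfit(xs,ys,1)[0])
E
```

```text
time: 26.55
tcp_pos: [0.565, 0.0582, 0.1821]
contact_force: [-0.2, 0.0, -2.0]
grip_width: 0.0156
grip_force: 20.0
tcp_pos: [0.5661, 0.056, 0.1828]
grip_width: 0.0158
[0.56610933 0.05619972 0.1829663 ] [0.     0.0013 0.0724]
side [303 187] [287 188  36  13 209] band centre [304.29186603 195.40191388] slope 0.014011885038507671
scene [252 167] [239 165  35  11 155] band centre [255.2        171.13548387] slope -0.14325424552662727
```

```bash
echo '[[0, 0, 0.05, 1, 0, 0, 0], [0, 0, 0.05, 2, 0, 0, 0], [0, 0, 0.05, 2.75, 0, 0, 0], [0, 0, 0.05, 3.2, 0, 0, 0], [0, 0, 0.05, 3.4, 0, 0, 0], [0, 0, 0.05, 3.4, 0, 0, 0]]' | python3 nudge.py|egrep 'time|pos|cont|grip_w'; for i in 1 2; do echo '[[0, 0, 0, 0.075, 0, 0, 0], [0, 0, 0, 0.075, 0, 0, 0]]' | python3 nudge.py|egrep 'pos|cont'; done
```

```text
time: 27.65
tcp_pos: [0.5671, 0.0571, 0.1154]
contact_force: [0.5, 0.0, -2.1]
grip_width: 0.0157
tcp_pos: [0.567, 0.0571, 0.114]
contact_force: [0.4, 0.3, -1.8]
tcp_pos: [0.5669, 0.0572, 0.1122]
contact_force: [-0.4, -0.5, -1.3]
```

```bash
for i in 1 2; do echo '[[0, 0, 0, 0.05, 0, 0, 0], [0, 0, 0, 0.05, 0, 0, 0]]' | python3 nudge.py|egrep 'pos|cont'; done
```

```text
tcp_pos: [0.5669, 0.0571, 0.1111]
contact_force: [-0.7, -0.7, -2.0]
tcp_pos: [0.5671, 0.0571, 0.1105]
contact_force: [0.2, -0.5, 1.0]
```

To row units: -0.115 m is -5.75, -0.11 m is -5.5.

```bash
echo '[[0.03, 0, 0, 0, 0, 0, 0], [0.045, 0, 0, 0, 0, 0, 0], [0.045, 0, 0, 0, 0, 0, 0], [0.045, 0, 0, -1.5, 0, 0, 0], [0.045, 0, 0, -3.5, 0, 0, 0], [0.045, 0, 0, -5.5, 0, 0, 0], [0.045, -2, 0, -5.75, 0, 0, 0], [0.045, -2, 0, -5.75, 0, 0, 0]]' | python3 nudge.py|egrep 'time|pos|cont|grip_w'; python3 - <<'E'
from h import *
W,D=cam("wrist"),cam("side");T=R.from_rotvec(manip.get_state()["tcp_rot"]).as_matrix();u=T[:2,1];v=T[:2,0]
c=np.array([.5566,.094])
for n,z,p in(("os",.114,(.5047,.043)),("ns",.114,(.567,.057)),("oc",.119,(.488,.1195))):
  for C,zz in((W,z+.003),(D,z)):
    try:
        k,a=knob(C,*proj(C,[*p,zz]),r=14);q=onz(C,*k,zz)[:2];print(n,q.round(4),"rack uv",((q-c)@u).round(4),((q-c)@v).round(4),a[4])
    except ValueError: print(n,"hidden")
E
```

```text
time: 29.65
tcp_pos: [0.5758, 0.0163, 0.2256]
contact_force: [-0.5, 0.4, 0.4]
grip_width: 0.0451
os [0.5049 0.0416] rack uv -0.0616 -0.0403 340
os [0.5048 0.0438] rack uv -0.0612 -0.0382 97
ns [0.5664 0.0568] rack uv 0.0017 -0.0385 341
ns [0.5746 0.0489] rack uv 0.0081 -0.0478 239
oc [0.4874 0.1199] rack uv -0.0621 0.0399 477
oc [0.4821 0.117 ] rack uv -0.0679 0.0382 184
```

Gap in the spice lane is about 4 mm. Next is the new cocoa, with the hand turned away from the coffee jar.

```bash
echo '[[0.045, -1.5, -1.6, 0, 0, 0, 0.07], [0.045, -3.5, -3.7, 0, 0, 0, 0.15], [0.045, -5.5, -5.8, 0, 0, 0, 0.23], [0.045, -7.25, -7.65, 0, 0, 0, 0.31], [0.045, -8.075, -8.55, 0, 0, 0, 0.38], [0.045, -8.075, -8.55, 1.5, 0, 0, 0.38], [0.045, -8.075, -8.55, 3, 0, 0, 0.38], [0.045, -8.075, -8.55, 3, 0, 0, 0.38]]' | python3 nudge.py|egrep 'time|pos|cont'; python3 - <<'E'
from h import *
D,S=cam("side"),cam("scene")
k,a=knob(S,286,246);k2,b=knob(D,368,142,r=9);p=tri(S,k,D,k2);print("nc",a,b,p,onz(S,*k,.107),onz(D,*k2,.107))
s=manip.get_state();T=R.from_rotvec(s["tcp_rot"]).as_matrix();print(s["tcp_pos"],np.degrees(np.arctan2(T[1,1],T[0,1])))
print("d",T.T@(np.array((.4432,-.1785,.1))-s["tcp_pos"]))
E
```

```text
time: 30.75
tcp_pos: [0.4416, -0.1747, 0.1637]
contact_force: [0.5, 0.2, -0.3]
nc [281 241  10  13  99] [359 133  19  16 192] (array([ 0.44242378, -0.17980395,  0.11000839]), np.float64(0.0016574406343374387)) [ 0.44435678 -0.17689548  0.107     ] [ 0.44227189 -0.18699815  0.107     ]
[ 0.44277757 -0.17560226  0.16598997] -9.52610753291697
d [-0.00277817  0.00086039  0.06599086]
```

To row units: -0.002 m is -0.1, 0.066 m is 3.3.

```bash
echo '[[0.045, -0.1, 0.05, 1.5, 0, 0, 0], [0.045, -0.1, 0.05, 2.75, 0, 0, 0], [0.045, -0.1, 0.05, 3.3, 0, 0, 0], [0.045, -0.1, 0.05, 3.3, 0, 0, 0], [0.0, -0.1, 0.05, 3.3, 0, 0, 0], [0.0, -0.1, 0.05, 3.3, 0, 0, 0], [0, -0.1, 0.05, 3.3, 0, 0, 0], [0, -0.1, 0.05, 3.3, 0, 0, 0]]' | python3 nudge.py 20|egrep 'time|pos|cont|grip'; echo '[[0, 0, 0, -0.25, 0, 0, 0], [0, 0, 0, -1, 0, 0, 0], [0, 0, 0, -2.5, 0, 0, 0], [0, 0, 0, -4.5, 0, 0, 0], [0, 0, 0, -6.5, 0, 0, 0], [0, 0, 0, -7.5, 0, 0, 0], [0, 0, 0, -7.5, 0, 0, 0]]' | python3 nudge.py|egrep 'time|pos|cont|grip'; python3 - <<'E'
from h import *
s=manip.get_state();T=R.from_rotvec(s["tcp_rot"]).as_matrix();t=np.array(s["tcp_pos"]);print(t)
for g in((.425,-.12),(.425,-.04),(.47,.05),(.5529,.1338)):print("d",(T.T@(np.array([*g,t[2]])-t)).round(4))
E
```

```text
time: 31.85
tcp_pos: [0.4433, -0.1783, 0.0996]
contact_force: [0.2, 0.3, 3.0]
grip_width: 0.0157
grip_force: 20.0
time: 32.72
tcp_pos: [0.4433, -0.1783, 0.2509]
contact_force: [-0.5, -0.1, -2.3]
grip_width: 0.0156
grip_force: 20.0
[ 0.44331518 -0.1782681   0.25088133]
d [ 0.0544 -0.0277 -0.0002]
d [ 0.1333 -0.041  -0.0003]
d [ 0.2295 -0.0116 -0.0004]
d [ 3.259e-01  5.620e-02 -3.000e-04]
```

To row units: 0.326 m is 16.3, 0.285 m is 14.25.

```bash
echo '[[0, 1.5, -1, 0, 0, 0, 0], [0, 3.5, -1.7, 0, 0, 0, 0], [0, 5.75, -2.05, 0, 0, 0, -0.05], [0, 8, -1.75, 0, 0, 0, -0.11], [0, 10, -1.2, 0, 0, 0, -0.18], [0, 12, -0.25, 0, 0, 0, -0.25], [0, 14.25, 1.25, 0, 0, 0, -0.32], [0, 16.3, 2.8, 0, 0, 0, -0.38]]' | python3 nudge.py|egrep 'time|pos|cont|grip_w'; echo '[[0, 0, 0, 0, 0, 0, 0], [0, 0, 0, 0, 0, 0, 0], [0, 0, 0, 0, 0, 0, 0]]' | python3 nudge.py|egrep 'pos|grip_w';python3 - <<'E'
from h import *
D=cam("side");s=manip.get_state();t=np.array(s["tcp_pos"]);T=R.from_rotvec(s["tcp_rot"]).as_matrix()
print(t,np.degrees(np.arctan2(T[1,1],T[0,1])),(T.T@(np.array([.553,.1337,.1116])-t)).round(4))
h=cv2.cvtColor(D[0],cv2.COLOR_RGB2HSV);q=proj(D,t-[0,0,.045]).astype(int);y,x=q[1]-20,q[0]-40
m=cv2.inRange(h[y:y+45,x:x+80],(100,120,60),(130,255,255));k,_,st,ce=cv2.connectedComponentsWithStats(m);i=1+np.argmax(st[1:,4]);ys,xs=np.nonzero(_==i)
print(q,st[i]+[x,y,0,0,0],"slope",np.polyfit(xs,ys,1)[0])
E
```

```text
time: 33.72
tcp_pos: [0.5529, 0.1356, 0.2482]
contact_force: [0.6, -2.0, -1.4]
grip_width: 0.016
tcp_pos: [0.5519, 0.1333, 0.2493]
grip_width: 0.0158
[0.55198994 0.13332277 0.24946939] 12.132716765838577 [0.0002 0.0011 0.1379]
[312 176] [292 175  44  17 302] slope 0.050204508966931655
```

To row units: 0.134 m is 6.7, 0.13 m is 6.5.

```bash
echo '[[0, 0, 0.05, 1.5, 0, 0, 0], [0, 0, 0.05, 3.5, 0, 0, 0], [0, 0, 0.05, 5, 0, 0, 0], [0, 0, 0.05, 6, 0, 0, 0], [0, 0, 0.05, 6.5, 0, 0, 0], [0, 0, 0.05, 6.7, 0, 0, 0], [0, 0, 0.05, 6.7, 0, 0, 0]]' | python3 nudge.py|egrep 'time|pos|cont|grip_w'; for i in 1 2 3; do echo '[[0, 0, 0, 0.05, 0, 0, 0], [0, 0, 0, 0.05, 0, 0, 0]]' | python3 nudge.py|egrep 'pos|cont'; done
```

```text
time: 35.02
tcp_pos: [0.5536, 0.1342, 0.1158]
contact_force: [-0.9, -0.3, -1.6]
grip_width: 0.0159
tcp_pos: [0.5536, 0.1343, 0.1146]
contact_force: [0.4, 0.1, -1.8]
tcp_pos: [0.5534, 0.1343, 0.1132]
contact_force: [0.4, 0.5, -1.7]
tcp_pos: [0.5534, 0.1343, 0.1121]
contact_force: [-1.4, -0.4, -2.0]
```

```bash
for i in 1 2; do echo '[[0, 0, 0, 0.035, 0, 0, 0], [0, 0, 0, 0.035, 0, 0, 0]]' | python3 nudge.py|egrep 'pos|cont'; done
```

```text
tcp_pos: [0.5537, 0.1343, 0.1118]
contact_force: [-1.0, 0.0, 0.2]
tcp_pos: [0.554, 0.1343, 0.1116]
contact_force: [0.6, 0.0, 5.3]
```

```bash
echo '[[0.03, 0, 0, -0.025, 0, 0, 0], [0.045, 0, 0, -0.025, 0, 0, 0], [0.045, 0, 0, -0.025, 0, 0, 0], [0.045, 0, 0, -1.5, 0, 0, 0], [0.045, 0, 0, -3.5, 0, 0, 0], [0.045, 0, 0, -6, 0, 0, 0], [0.045, -3, 0, -7, 0, 0, 0], [0.045, -5, 0, -7, 0, 0, 0]]' | python3 nudge.py|egrep 'time|pos|cont|grip_w';echo '[[0.045, 0, 0, 0, 0, 0, 0], [0.045, 0, 0, 0, 0, 0, 0]]' | python3 nudge.py|egrep 'pos'; python3 - <<'E'
from h import *
W,D,S=cam("wrist"),cam("side"),cam("scene");T=R.from_rotvec(manip.get_state()["tcp_rot"]).as_matrix();u=T[:2,1];v=T[:2,0]
c=np.array([.5566,.094])
for n,z,p in(("os",.114,(.5047,.043)),("ns",.114,(.567,.057)),("oc",.119,(.488,.1195)),("nc",.119,(.5535,.1343))):
  for nm,C,zz in(("W",W,z+.003),("D",D,z),("S",S,z)):
    try:
        k,a=knob(C,*proj(C,[*p,zz]),r=13);q=onz(C,*k,zz)[:2];print(n,nm,q.round(4),"rack uv",((q-c)@u).round(4),((q-c)@v).round(4),a)
    except ValueError: print(n,nm,"hidden")
for n,C in(("side",D),("scene",S)):
    I=cv2.imread("pics/%s0.png"%n)[:,:,::-1]
    print(n,[ (nm,round(float(np.abs(C[0][y0:y1,x0:x1].astype(int)-I[y0:y1,x0:x1]).mean()),1)) for nm,(x0,y0,x1,y1) in ({"tamper":(215,135,242,180),"cup":(246,176,278,208),"jar":(315,125,350,180)} if n=="side" else {"tamper":(378,198,402,243),"cup":(313,208,340,233),"jar":(262,172,298,260)}).items()])
E
```

```text
time: 37.28
tcp_pos: [0.5752, 0.0349, 0.2525]
contact_force: [0.3, 0.7, -0.1]
grip_width: 0.0447
tcp_pos: [0.5743, 0.0371, 0.2505]
os W [0.5051 0.041 ] rack uv -0.0616 -0.0408 [202 175  18  19 264]
os D [0.5048 0.0418] rack uv -0.0617 -0.04 [335 191  11  13 102]
os S [0.5038 0.0397] rack uv -0.0632 -0.0418 [231 184   8  10  58]
ns W [0.5665 0.0563] rack uv 0.0016 -0.039 [271 173  19  19 263]
ns D [0.5733 0.0496] rack uv 0.0069 -0.0469 [289 187  20  21 209]
ns S [0.5761 0.0604] rack uv 0.0119 -0.037 [241 168  24  15 200]
oc W [0.4877 0.1193] rack uv -0.062 0.0394 [193  79  21  22 352]
oc D [0.483  0.1173] rack uv -0.067 0.0385 [348 215  18  16 173]
oc S [0.4859 0.1162] rack uv -0.0644 0.0367 [203 173   8   9  52]
nc W [0.5547 0.1369] rack uv 0.0073 0.0424 [277  75  20  22 338]
nc D [0.5538 0.1382] rack uv 0.0067 0.0438 [303 221  12  15 117]
nc S [0.553  0.1352] rack uv 0.0053 0.041 [224 162   6  10  43]
side [('tamper', 3.3), ('cup', 3.5), ('jar', 6.2)]
scene [('tamper', 1.4), ('cup', 26.0), ('jar', 19.9)]
```

```bash
python3 - <<'E'
from h import *
W,D=cam("wrist"),cam("side");c=np.array([.5566,.094]);T=R.from_rotvec(manip.get_state()["tcp_rot"]).as_matrix();u=T[:2,1];v=T[:2,0]
g=cv2.medianBlur(cv2.cvtColor(W[0],cv2.COLOR_RGB2GRAY),3)
for n,zl,r,p in(("os",.102,.0295,(.5051,.041)),("ns",.102,.0295,(.5665,.0565)),("oc",.108,.031,(.4877,.1193)),("nc",.108,.031,(.5547,.1369))):
    q=proj(W,[*p,zl]);R0=np.linalg.norm(proj(W,[p[0]+r,p[1],zl])-q)
    x,y=(q-45).astype(int).clip(0);s=g[y:y+90,x:x+90]
    H=cv2.HoughCircles(cv2.resize(s,None,fx=2,fy=2,interpolation=2),cv2.HOUGH_GRADIENT,1,20,param1=80,param2=12,minRadius=int(2*R0*.9),maxRadius=int(2*R0*1.08))
    if H is None: print(n,"no");continue
    for h in H[0][:2]:
        a=onz(W,h[0]/2+x,h[1]/2+y,zl)[:2];print(n,"R0",R0.round(1),"r",h[2]/2,"lid uv",((a-c)@u).round(4),((a-c)@v).round(4),"minus knob",((a-p)@u).round(4),((a-p)@v).round(4))
k=knob(W,*proj(W,[.5547,.1369,.122]),r=13)[0];k2=knob(D,*proj(D,[.5535,.1343,.119]),r=13)[0];print("nc tri",tri(W,k,D,k2))
h=cv2.cvtColor(D[0],cv2.COLOR_RGB2HSV);x,y=proj(D,[.5545,.135,.07]).astype(int)-[32,30];m=cv2.inRange(h[y:y+60,x:x+64],(100,120,60),(130,255,255))
k,l,st,ce=cv2.connectedComponentsWithStats(m);i=1+np.argmax(st[1:,4]);yy,xx=np.nonzero(l==i);print(st[i]+[x,y,0,0,0],ce[i]+[x,y],"slope",np.polyfit(xx,yy,1)[0])
E
```

```text
os R0 31.0 r 30.5 lid uv -0.0572 -0.0367 minus knob 0.0044 0.0041
ns R0 30.7 r 29.95 lid uv 0.0005 -0.0377 minus knob -0.0012 0.001
oc R0 35.9 r 36.0 lid uv -0.0619 0.0383 minus knob 0.0001 -0.001
oc R0 35.9 r 37.65 lid uv -0.0518 0.0395 minus knob 0.0102 0.0002
nc R0 35.5 r 35.45 lid uv 0.0053 0.0423 minus knob -0.002 0.0
nc tri (array([0.55424084, 0.13756542, 0.11849239]), np.float64(0.0009014152576516666))
[288 252  40  17 218] [308.35321101 262.53211009] slope 0.009267662470647649
```

All four are upright, the gaps are about 4–6 mm, and the hand is clear. Handing in.

```bash
python3 -c "
from workcell import manip
print(manip.finish_job())"
```

```text
the job is handed in; nothing more can be done
None
```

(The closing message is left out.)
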